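# Crank the blue stock bin along to its green mark

### The arm

A 7-joint arm with a two-finger parallel gripper is mounted at the origin on the work surface. World frame = base frame: x ahead of the robot, y to its left, z up, the work surface at z = 0. Lengths are in m, angles in degrees, forces in N, time in s.
With the tool pointing down it reaches from about 0.35 to 0.775 m from the base axis. Payload 3.1 kg.
Tool frame: the origin (TCP) lies on the centre line of the jaws, within the pads' length; the fingertips stand 17 mm ahead of it and the grasp point (between the pads) lies 2 mm behind it (robot.tip_reach is the distance from the TCP to the fingertips, in m); z points along the fingers, y is the line along which they close (so a half turn about z gives the same grasp; the last joint's range is limited). The gripper opens to 85 mm and grips with 20 to 120 N. Pads are 22 mm wide; open, the fingers measure 114 mm over their backs; the gripper's body (76 mm by 85 mm) begins 54 mm behind the grasp point. The pads swing forward as they close: fully open they stand 13 mm farther back than shut.
Start: joints at [63.043, 17.813, 0.802, 86.603, -0.252, 75.585, -1.558], TCP at [0.229, -0.5, 0.221] pointing down, gripper open.
Joint ranges: [-154.91, 154.91], [-16.99, 109.72], [-72.82, 74.43], [7.12, 147.25], [-82.49, 262.49], [11.32, 116.49], [-174.64, 174.64]. Speed limits (degrees/s): [159.86, 159.86, 180, 180, 180, 180, 180].

### API

Orientations are given as [roll, pitch, yaw] about the fixed x, y, z axes, in that order (R = Rz(yaw) Ry(pitch) Rx(roll)).
In Python, from station import robot, fingers, vision, workorder, recognise gives the robot as it stands. Calls block until the motion is done:
- robot.move_to(position, orientation): joint-space move of the TCP to a pose.
- robot.line_to(position, orientation=None, velocity=0.15, f_stop=None): straight line of the TCP; orientation=None keeps the orientation; velocity is the mean speed in m/s. With f_stop (N) it stops when the force on the tool has changed by that much, and returns True; else False.
- robot.move_j(angles): joint-space move.
- fingers.gripper_to(opening, force=None): opening from 0.0 (shut) to 1.0 (fully open); force is the grip in N (None keeps the last); returns when the fingers have stopped.
- robot.pause(seconds).
- robot.inverse_kinematics(position, orientation): joint angles nearest the present ones, or None.
- vision.grab_frame(name): name is "side" or "top"; returns the picture (400x640x3 uint8, red, green, blue); there is no depth.
- vision.calibration(name): a dict with "mtx" (3x3 intrinsics, pixels), "extrinsics" (4x4, takes a point from world to camera coordinates). Camera axes: x right, y up, looking along -z (the intrinsics and any distortion apply to the point x, -y, -z); pixel columns grow to the right and rows downward; lengths in m; the calibration is good to about 2 mm. A picture is of the moment at which its call begins. calibration takes no time and is no camera call.
A pose or a line that the arm cannot do raises robot.PlanningError and nothing moves.
- workorder.close_job(): hands the job in; it is judged then, once.
Trained networks look in the newest picture that a camera, given by its name, has taken for a name from the list of things; names that differ only in an ending like _2 or _b are one class to them, and where a whole thing is asked for, a point or a joint stands for the part that bears it (a point fixed in the world has none). Each returns a list of dicts, best first, with "p" (0 to 1); they miss things now and then, are a little off and sometimes report something else, mostly with a low value. They report only what shows in the picture. A call takes as long as a camera call.
- recognise(label, camera): "rect" ([centre column, centre row, width, height] in pixels, round what is visible of it).
Readings, each from a call of its own:
- robot.current_time_s(): time.
- robot.current_joint_positions(): joint angles.
- robot.current_dq(): joint speeds.
- robot.current_joint_torque(): joint torques, N m.
- robot.current_tool_pos(): TCP position.
- robot.current_eef_rot(): TCP orientation.
- robot.current_contact_force(): force on the tool from outside, world axes, zero at the start.
- robot.current_torque(): the same for the moment, N m.
- robot.current_finger_gap(): opening from 0.0 (shut) to 1.0 (fully open).
- robot.current_gripper_force(): force on a finger pad.
Only numpy, scipy, OpenCV 4.12 (cv2) and the standard library are available. Lean on these libraries where they do the work, as an engineer would, in place of code of your own. Each camera call takes 0.05 s, during which the arm holds its last target. There are 200 camera calls.

### The job

Two hand-cranked bin shuttles stand on the packing bench. Take the crank of the shuttle that carries the blue bin by its black upright grip and wind it round clockwise (seen from above) until the red pointer of the blue bin stands at that shuttle's green mark, then let go. Do not push either bin by hand, and leave the grey bin where it is.

Things in the scene. Friction and masses are not known exactly. Their poses are not given: they have to be found in the camera images.
- blue_grip: Black upright barrel grip, 28 mm in diameter, 54 mm tall, on the crank arm of the blue bin's shuttle; spins freely on its own axis (its yaw means nothing). Origin at its centre, 173 mm above the bench; underside 4 mm above the arm; the tallest part of the shuttle. Its centre runs on a level circle of radius 60 mm about blue_axis. 3 to 5 N push it round; the crank stays where left.
- blue_axis (a point): Point on the upright crank axis of the blue bin's shuttle, at the height of the grip's centre (173 mm). Its x axis points level along the rail, from the crank towards the bin; y to the left of that; z up.
- blue_bin: Blue open bin, 120 mm along the rail, 90 mm wide, rim 109 mm above the bench, full of small cartons; red pointer at the middle of its left side. Origin on the bench under its middle; x along the rail away from the crank. One crank turn clockwise from above carries it 40 mm along +x, counter-clockwise back. It starts 35 to 85 mm short of its mark; the crank can turn on past it.
- blue_mark: Green upright tab, 10 mm thick along the rail, 30 mm tall, fixed on the white scale at the left edge of the blue bin's shuttle, 80 mm left of the bin's middle line. Origin under its middle; x along the rail like the bin's. The pointer is at the mark when bin origin and mark origin are level along that x.
- grey_bin: Grey open bin of the same size on the other, identical shuttle, with its own crank and green mark. Origin and axes as for the blue bin. Not to be moved.

How it is judged:
By the outcome, as a careful person would: the job done as asked, in the order asked, and still so for the second after the job is handed in, with the robot touching nothing.
It also fails if it takes over 48 s, if anything falls off the work surface, if the arm or the gripper's body presses on something with over 40 N, if the wrist force passes 120 N, or if a joint passes its speed limit or range.

## Working session

There is one attempt and no reset: what is moved stays moved. The work goes in short steps, each a Python script; the robot and the scene stay as the last script left them, time stands still between calls to the robot, and variables do not carry over. Pictures are saved under pics/ and viewed, at most 10 in all, crops included, and the job is handed in when it is done.

```bash
ls; mkdir -p pics
python3 - <<'E'
from station import robot, fingers, vision, workorder, recognise
import cv2
for c in ("top","side"):
    im=vision.grab_frame(c); cv2.imwrite(f"pics/{c}0.png",im[:,:,::-1])
    k=vision.calibration(c); print(c,k)
    for n in ("blue_grip","blue_bin","blue_mark","grey_bin"):
        print(n,[(round(d["p"],2),[round(float(v),1) for v in d["rect"]]) for d in recognise(n,c)])
print(robot.current_time_s())
E
```

```text
pics
top {'mtx': array([[391.16897969,   0.        , 322.30967991],
       [  0.        , 391.16897969, 201.31319978],
       [  0.        ,   0.        ,   1.        ]]), 'extrinsics': array([[ 0.02653423, -0.99931827,  0.02566962,  0.00648775],
       [ 0.9858183 ,  0.0304151 ,  0.16503698, -0.62148191],
       [-0.16570522,  0.02092646,  0.98595328, -0.77241564],
       [ 0.        ,  0.        ,  0.        ,  1.        ]])}
blue_grip [(0.81, [252.9, 278.6, 23.7, 17.1])]
blue_bin [(0.93, [239.8, 198.4, 53.3, 67.9])]
blue_mark []
grey_bin [(0.7, [425.4, 211.9, 62.9, 64.9])]
side {'mtx': array([[422.63927021,   0.        , 319.91354179],
       [  0.        , 422.63927021, 199.40186933],
       [  0.        ,   0.        ,   1.        ]]), 'extrinsics': array([[-0.90457776, -0.42599887, -0.01624926,  0.58238546],
       [ 0.29297477, -0.64889577,  0.70221085, -0.23597729],
       [-0.30968511,  0.63044369,  0.7117836 , -0.6844264 ],
       [ 0.        ,  0.        ,  0.        ,  1.        ]])}
blue_grip [(0.68, [389.8, 247.1, 23.2, 37.3])]
blue_bin [(0.56, [285.0, 275.4, 93.6, 94.7])]
blue_mark [(0.74, [236.8, 312.7, 18.5, 17.8])]
grey_bin [(0.91, [373.9, 150.4, 63.9, 60.3])]
0.5
```

View pics/top0.png

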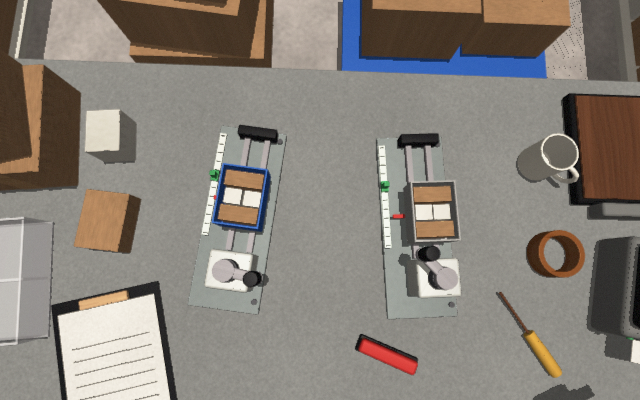

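View pics/side0.png

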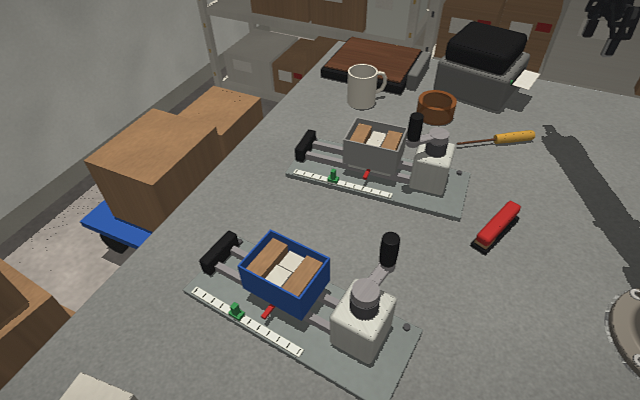

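The top view shows the blue shuttle on the left: hub about (223,271), grip (252,279), pointer (216,197), green mark (214,174). In the side view the mark is about (236,311), the pointer (267,312), the hub (366,287) and the grip (390,247). The grey shuttle is on the right in the top view. Next I segment the colours and triangulate.

```bash
cat > h.py <<'E'
import numpy as np, cv2
from station import robot, fingers, vision, workorder, recognise
CAL={c:vision.calibration(c) for c in("top","side")}
def ray(c,uv):
    k=CAL[c];E=k["extrinsics"];p=np.linalg.inv(k["mtx"])@[uv[0],uv[1],1]
    return -E[:3,:3].T@E[:3,3], E[:3,:3].T@(p*[1,-1,-1])
def onz(c,uv,z):
    o,d=ray(c,uv); return o+d*(z-o[2])/d[2]
def tri(a,b):
    (o1,d1),(o2,d2)=ray("top",a),ray("side",b)
    s=np.linalg.lstsq(np.c_[d1,-d2],o2-o1,rcond=None)[0]
    p,q=o1+s[0]*d1,o2+s[1]*d2
    return (p+q)/2,np.linalg.norm(p-q)
def proj(c,P):
    k=CAL[c];E=k["extrinsics"];p=k["mtx"]@((E[:3,:3]@P+E[:3,3])*[1,-1,-1]); return p[:2]/p[2]
def blobs(im,col,box):
    x0,y0,x1,y1=box; h=im[y0:y1,x0:x1].astype(int); r,g,b=h[...,0],h[...,1],h[...,2]
    m={"red":(r>g+50)&(r>b+70)&(g<70)&(b<90),"green":(g>r+30)&(g>b+20)}[col]
    n,_,s,ce=cv2.connectedComponentsWithStats(m.astype(np.uint8))
    return [(ce[i]+[x0,y0],s[i]+[x0,y0,0,0,0]) for i in range(1,n) if s[i][4]>3]
E
python3 - <<'E'
from h import *
T=cv2.imread("pics/top0.png")[:,:,::-1];S=cv2.imread("pics/side0.png")[:,:,::-1]
for c,im,b in(("top",T,(190,120,300,320)),("side",S,(180,220,330,360))):
    print(c,"cam",ray(c,(0,0))[0].round(3))
    for col in("red","green"): print(col,[(u.round(1),s) for u,s in blobs(im,col,b)])
g=tri((252.9,278.6),(389.8,247.1));print("grip",g,onz("top",(252.9,278.6),.173),onz("side",(389.8,247.1),.173))
print("hub",tri((223,270),(366,286)))
print("scale",onz("top",(222,133),.005),onz("top",(206,234),.005),onz("side",(193,290),.005),onz("side",(301,353),.005))
cv2.imwrite("pics/ct.png",cv2.resize(T[115:320,180:300],None,fx=2.9,fy=2.9,interpolation=2)[:,:,::-1])
cv2.imwrite("pics/cs.png",cv2.resize(S[220:400,180:430],None,fx=3.2,fy=3.2,interpolation=2)[:,:,::-1])
E
```

```text
top cam [0.485 0.042 0.864]
red [(array([214.5, 196.5]), array([214, 196,   2,   2,   4]))]
green [(array([213.8, 174.6]), array([209, 170,  10,  11,  91]))]
side cam [0.384 0.526 0.662]
red [(array([267.2, 310.9]), array([262, 305,  12,  13,  73]))]
green [(array([235.7, 311. ]), array([228, 302,  17,  18, 163]))]
grip (array([0.46175915, 0.14254062, 0.17681502]), np.float64(0.0001143971591642595)) [0.46168922 0.14311289 0.173     ] [0.46231378 0.13951215 0.173     ]
hub (array([0.47451634, 0.2007538 , 0.14887231]), np.float64(0.00018670767880072671))
scale [0.77958195 0.25603959 0.005     ] [0.54882768 0.27490005 0.005     ] [0.78150142 0.24785303 0.005     ] [0.54977157 0.27097867 0.005     ]
```

View pics/ct.png

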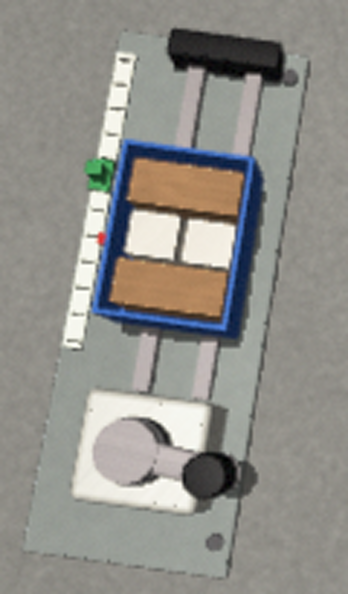

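View pics/cs.png

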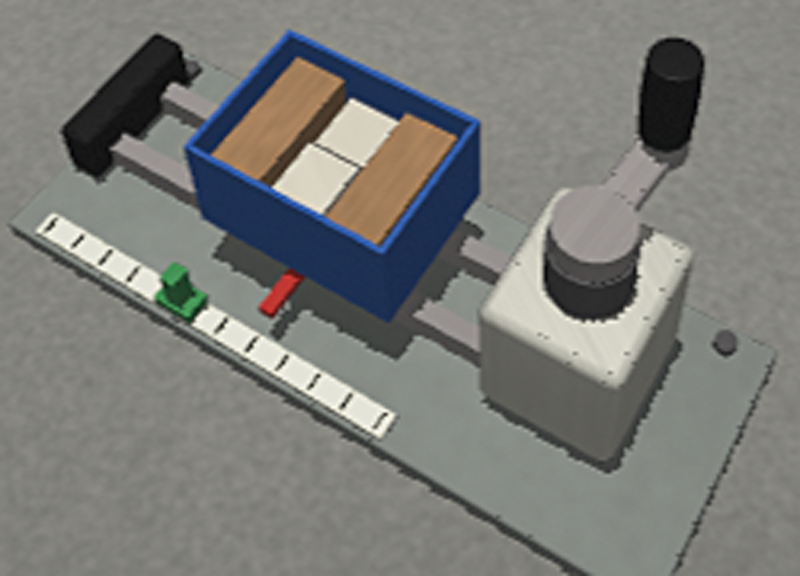

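The crops show the disc on the axis at top (223.8,270.5) and side (366.2,290), the red pointer tip at side (263,316), and the green tab at side (235.5,311). The pointer is short of the mark by about 50 mm.

Run:
```python
from h import *
print("axis top/side",[ (onz("top",(223.8,270.5),z).round(4),onz("side",(366.2,290),z).round(4)) for z in(.140,.146)],tri((223.8,270.5),(366.2,290)))
a=np.radians(-5.2);x=np.array([np.cos(a),np.sin(a),0]);y=np.array([-x[1],x[0],0])
for n,A,B in(("ptr tip",(214,197),(263.5,315.5)),("green",(213.8,174.6),(235.7,311))):
    p,r=tri(A,B);print(n,p.round(4),r.round(4),"along",p@x,"lat",p@y)
for c in(((215,163)),):pass
for name,uv,cam in(("ptr",(267.2,310.9),"side"),("green",(235.7,311),"side"),("green",(213.8,174.6),"top"),("ptr",(214.5,196.7),"top")):
    for z in (.01,.02,.03,.04): p=onz(cam,uv,z);print(name,cam,z,(p@x).round(4),(p@y).round(4))
# bin rim corners, crop px
rt=[(126,142),(262,155),(235,335),(94,313)];rs=[(290,32),(480,124),(385,248),(188,148)]
pt=[onz("top",(180+u/2.9,115+v/2.9),.109) for u,v in rt];ps=[onz("side",(180+u/3.2,220+v/3.2),.109) for u,v in rs]
for P in(pt,ps):
    m=np.mean(P,0);print("bin",m.round(4),(m@x).round(4),(m@y).round(4))
for yaw in (-90,0,90):
    print(yaw,[robot.inverse_kinematics([.4745+.06*np.cos(t),.2007+.06*np.sin(t),.178],[180,0,yaw]) is not None for t in np.linspace(0,6.28,8)], robot.inverse_kinematics([.462,.1415,.178],[180,0,yaw]))
print(robot.current_eef_rot(),robot.current_time_s())
```

```text
axis top/side [(array([0.4736, 0.2012, 0.14  ]), array([0.4733, 0.2012, 0.14  ])), (array([0.4737, 0.1999, 0.146 ]), array([0.4723, 0.205 , 0.146 ]))] (array([0.47349369, 0.20123343, 0.1399306 ]), np.float64(0.00028071275828185025))
ptr tip [0.625  0.2542 0.0408] 0.0 along 0.5993980344538822 lat 0.3098199612701082
green [0.6764 0.2613 0.0288] 0.0001 along 0.6499385579343051 lat 0.32151945652756253
ptr side 0.01 0.6121 0.2871
ptr side 0.02 0.6078 0.2913
ptr side 0.03 0.6036 0.2955
ptr side 0.04 0.5993 0.2996
green side 0.01 0.6593 0.3144
green side 0.02 0.6543 0.3182
green side 0.03 0.6493 0.3219
green side 0.04 0.6443 0.3257
green top 0.01 0.6539 0.3269
green top 0.02 0.6518 0.324
green top 0.03 0.6498 0.3212
green top 0.04 0.6477 0.3184
ptr top 0.01 0.6047 0.3173
ptr top 0.02 0.6033 0.3145
ptr top 0.03 0.6018 0.3118
ptr top 0.04 0.6003 0.3091
bin [0.6169 0.1827 0.109 ] 0.5978 0.2379
bin [0.6164 0.1876 0.109 ] 0.5969 0.2427
-90 [True, True, True, True, True, True, True, True] [ 28.83078886  21.91786017 -61.51574359  99.06366983  20.27592708
  71.21941177 142.370334  ]
0 [True, True, True, True, True, True, True, True] [  22.30394813   18.38201925  -51.43849869   99.23777932   15.23963393
   69.73473504 -123.05463749]
90 [True, True, True, True, True, True, True, True] [ 23.75118286  19.02002216 -53.54726969  99.19745729  16.19960772
  69.98554549 -33.92517638]
[-1.79997188e+02  3.82312059e-05  2.45728293e+01] 0.5
```

```bash
cat >> h.py <<'E'
Z=.178; R=.06; ORI=[180,0,90]
def wind(C,th0,deg,step=15,v=.12,kc=0.0):
    """clockwise by deg from th0 (deg); returns final angle"""
    n=int(np.ceil(deg/step)); log=[]
    for i in range(1,n+1):
        t=np.radians(th0-deg*i/n); u=np.array([np.cos(t),np.sin(t)])
        robot.line_to([*(C+R*u),Z],velocity=v)
        f=np.array(robot.current_contact_force()); log.append([th0-deg*i/n,f[:2]@u,f[:2]@[u[1],-u[0]],f[2]])
        if np.linalg.norm(f)>45: print("force abort",f); break
    print(np.round(log,1)); return log[-1][0]
E
python3 - <<'E'
from h import *
print(robot.current_time_s())
robot.move_to([.26,-.45,.36],ORI)
robot.move_to([.462,.1415,.30],ORI)
print(robot.current_time_s())
robot.line_to([.462,.1415,Z])
fingers.gripper_to(0.0,force=25)
print(robot.current_finger_gap(),robot.current_gripper_force(),robot.current_contact_force(),robot.current_tool_pos(),robot.current_time_s())
C=np.array([.4736,.2012]); g=np.array([.462,.1415])
th0=np.degrees(np.arctan2(*(g-C)[::-1]));print(th0)
print(wind(C,th0,60))
print(robot.current_time_s(),robot.current_joint_positions(),robot.current_finger_gap())
E
```

```text
0.5
3.6917
0.29487809529234454 25.273469642561395 [ 0.11956815 -1.07711451  3.33651991] [0.46230781 0.14159776 0.1784169 ] 5.2333
-100.99583428173952
[[-1.16e+02  2.20e+00  1.90e+00  6.10e+00]
 [-1.31e+02  1.90e+00  1.00e-01  5.60e+00]
 [-1.46e+02  7.00e-01  1.60e+00  5.90e+00]
 [-1.61e+02 -7.00e-01  8.00e-01  4.80e+00]]
-160.99583428173952
6.3667 [ 29.52562305  20.39635967 -68.65992023 102.84547561  20.04525293
  70.48856699 -44.71770807] 0.29228724088659835
```

Run:
```python
from h import *
C=np.array([.4736,.2012]); th=-160.996
th=wind(C,th,300)
print(th,robot.current_time_s(),robot.current_joint_positions().round(1),robot.current_finger_gap())
S=vision.grab_frame("side");cv2.imwrite("pics/s1.png",cv2.resize(S[200:400,160:430],None,fx=2.9,fy=2.9,interpolation=2)[:,:,::-1])
T=vision.grab_frame("top");cv2.imwrite("pics/t1.png",T[:,:,::-1])
for im,b in((T,(190,120,225,320)),(S,(180,220,330,360))):
    for col in("red","green"): print(col,[(u.round(1),s) for u,s in blobs(im,col,b)])
```

```text
[[-1.76e+02 -1.40e+00  3.00e-01  5.10e+00]
 [-1.91e+02 -2.70e+00  1.50e+00  5.30e+00]
 [-2.06e+02 -2.90e+00  9.00e-01  4.70e+00]
 [-2.21e+02 -3.50e+00  6.00e-01  5.90e+00]
 [-2.36e+02 -2.10e+00  1.00e+00  6.10e+00]
 [-2.51e+02 -1.60e+00  1.40e+00  6.00e+00]
 [-2.66e+02 -1.30e+00  1.40e+00  6.60e+00]
 [-2.81e+02 -1.20e+00  9.00e-01  7.90e+00]
 [-2.96e+02  9.00e-01  8.00e-01  6.00e+00]
 [-3.11e+02  1.70e+00 -3.00e-01  5.60e+00]
 [-3.26e+02  2.10e+00 -8.00e-01  4.90e+00]
 [-3.41e+02  3.00e+00 -7.00e-01  5.50e+00]
 [-3.56e+02  3.00e+00 -2.00e-01  5.30e+00]
 [-3.71e+02  2.40e+00  0.00e+00  5.70e+00]
 [-3.86e+02  1.40e+00  8.00e-01  6.60e+00]
 [-4.01e+02  2.50e+00  6.00e-01  6.90e+00]
 [-4.16e+02  1.60e+00  8.00e-01  8.00e+00]
 [-4.31e+02  2.20e+00  1.40e+00  8.70e+00]
 [-4.46e+02  1.30e+00  1.00e+00  8.60e+00]
 [-4.61e+02  8.00e-01  1.20e+00  8.90e+00]]
-460.996 12.0333 [ 31.3  24.  -66.2  99.   23.   72.4 -40.3] 0.2939009208289802
red [(array([217.7, 178.8]), array([217, 177,   2,   4,   6]))]
green [(array([213.6, 174.2]), array([209, 170,  10,  11,  84]))]
red [(array([248.2, 300.1]), array([242, 294,  13,  13,  69]))]
green [(array([235.7, 311. ]), array([228, 302,  17,  19, 171]))]
```

View pics/s1.png

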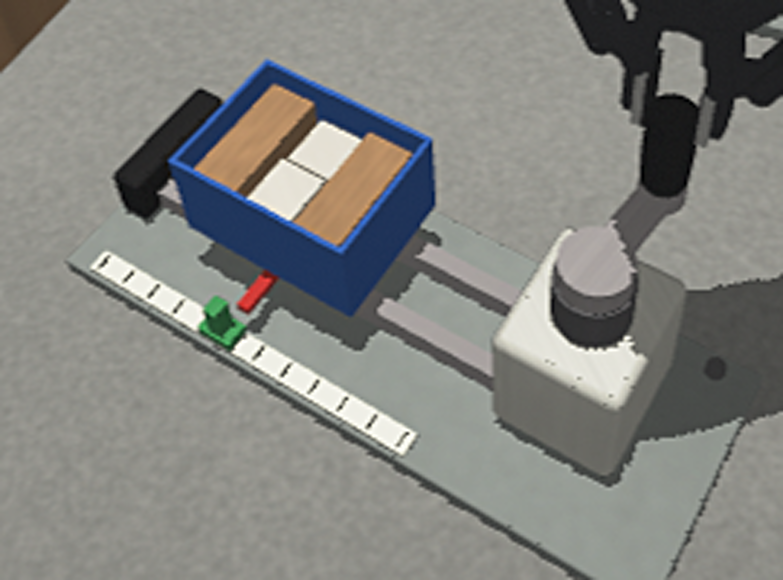

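After 360° the side view shows the bin about 40 mm further on. The red pointer is at (248,300) and still short of the green tab at (235.7,311). I'll zoom in on both views to measure the gap more finely.

Run:
```python
from h import *
S=vision.grab_frame("side");T=vision.grab_frame("top")
a=cv2.resize(S[288:328,222:262],None,fx=14,fy=14,interpolation=0)[:, :400+160]
b=cv2.resize(T[160:200,205:222],None,fx=14,fy=14,interpolation=0)
cv2.imwrite("pics/z.png",np.hstack([a,b])[:,:,::-1])
cv2.imwrite("pics/s1full.png",S[:,:,::-1])
```

```text
(no output)
```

View pics/z.png

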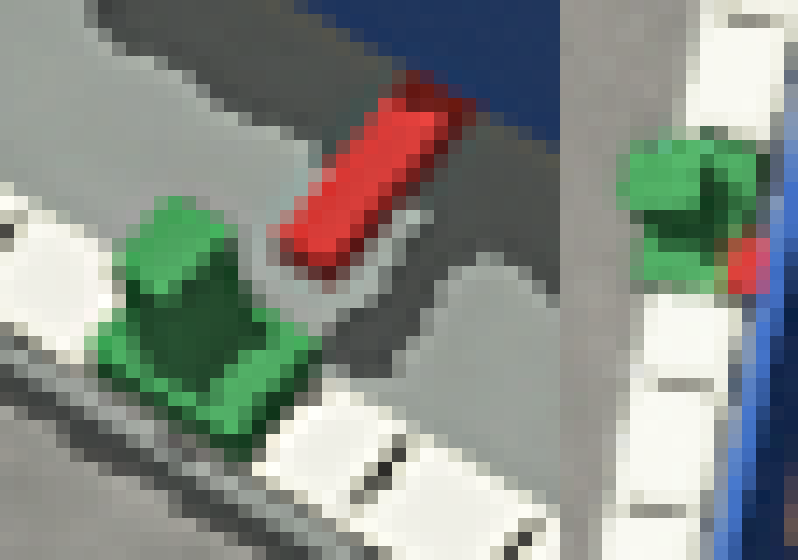

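The zoom shows, in side pixels, the tab's top-face centre at (234.1,305.1), the base centre at (236.4,312.4) and the pointer tip at (243.1,305.4). In the top view the tab top is at (211.9,172.1) and the pointer at (217.7,178.4).

Run:
```python
from h import *
for deg in(-4.7,-5.7):
    a=np.radians(deg);x=np.array([np.cos(a),np.sin(a),0]);y=np.array([-x[1],x[0],0])
    f=lambda p:(round(p@x*1e3,1),round(p@y*1e3,1),round(p[2]*1e3,1))
    print(deg,"axis lat",np.array([.4735,.2012,0])@y)
    print("tab",f(tri((211.9,172.1),(234.1,305.1))[0]),"ptr",f(tri((217.2,178.4),(243.1,305.4))[0]))
    for z in(.03,.035): print("tabtop",z,f(onz("side",(234.1,305.1),z)),f(onz("top",(211.9,172.1),z)))
    for z in(.005,.01): print("tabbase",z,f(onz("side",(236.4,312.4),z)))
    for z in(.035,.04,.045): print("ptr",z,f(onz("side",(243.1,305.4),z)),f(onz("side",(251.9,295),z)),f(onz("top",(217.2,178.4),z)))
```

```text
-4.7 axis lat 0.23932132606411333
tab (np.float64(653.5), np.float64(315.4), np.float64(46.7)) ptr (np.float64(643.6), np.float64(304.9), np.float64(38.1))
tabtop 0.03 (np.float64(661.4), np.float64(308.7), np.float64(30.0)) (np.float64(657.6), np.float64(320.5), np.float64(30.0))
tabtop 0.035 (np.float64(658.8), np.float64(310.7), np.float64(35.0)) (np.float64(656.5), np.float64(319.0), np.float64(35.0))
tabbase 0.005 (np.float64(661.7), np.float64(308.3), np.float64(5.0))
tabbase 0.01 (np.float64(659.3), np.float64(310.2), np.float64(10.0))
ptr 0.035 (np.float64(645.3), np.float64(303.7), np.float64(35.0)) (np.float64(644.3), np.float64(280.2), np.float64(35.0)) (np.float64(644.0), np.float64(305.6), np.float64(35.0))
ptr 0.04 (np.float64(642.8), np.float64(305.7), np.float64(40.0)) (np.float64(641.9), np.float64(282.4), np.float64(40.0)) (np.float64(643.0), np.float64(304.3), np.float64(40.0))
ptr 0.045 (np.float64(640.4), np.float64(307.7), np.float64(45.0)) (np.float64(639.5), np.float64(284.6), np.float64(45.0)) (np.float64(642.0), np.float64(302.9), np.float64(45.0))
-5.7 axis
[... 380 characters left out ...]
 np.float64(35.0))
tabbase 0.005 (np.float64(656.2), np.float64(319.8), np.float64(5.0))
tabbase 0.01 (np.float64(653.7), np.float64(321.7), np.float64(10.0))
ptr 0.035 (np.float64(639.9), np.float64(314.9), np.float64(35.0)) (np.float64(639.3), np.float64(291.4), np.float64(35.0)) (np.float64(638.6), np.float64(316.8), np.float64(35.0))
ptr 0.04 (np.float64(637.4), np.float64(316.9), np.float64(40.0)) (np.float64(636.9), np.float64(293.5), np.float64(40.0)) (np.float64(637.6), np.float64(315.4), np.float64(40.0))
ptr 0.045 (np.float64(634.9), np.float64(318.8), np.float64(45.0)) (np.float64(634.4), np.float64(295.7), np.float64(45.0)) (np.float64(636.6), np.float64(314.1), np.float64(45.0))
```

Run:
```python
from h import *
C=np.array([.4736,.2012])
th=wind(C,-460.996,93)
print(th,robot.current_time_s())
S=vision.grab_frame("side");T=vision.grab_frame("top")
a=cv2.resize(S[283:323,217:257],None,fx=14,fy=14,interpolation=0)
b=cv2.resize(T[160:200,205:222],None,fx=14,fy=14,interpolation=0)
cv2.imwrite("pics/z2.png",np.hstack([a,b])[:,:,::-1])
# where the pointer mid-line should be in side view if at mark (tab top at along s)
a=np.radians(-5.2);x=np.array([np.cos(a),np.sin(a),0]);y=np.array([-x[1],x[0],0])
for zt in(.0445,.0467):
  s=onz("side",(234.1,305.1),zt)@x
  for zp in(.038,.04): print(zt,zp,[proj("side",s*x+l*y+[0,0,zp]).round(1) for l in(.310,.288)])
for im,bx in((T,(190,120,225,320)),(S,(180,220,330,360))):
    for col in("red","green"): print(col,[(u.round(1),s) for u,s in blobs(im,col,bx)])
```

```text
[[-4.743e+02 -1.000e+00  1.000e+00  8.100e+00]
 [-4.876e+02 -1.400e+00  9.000e-01  6.900e+00]
 [-5.009e+02 -2.200e+00  1.700e+00  6.400e+00]
 [-5.141e+02 -3.800e+00  1.100e+00  6.000e+00]
 [-5.274e+02 -3.400e+00  1.100e+00  5.000e+00]
 [-5.407e+02 -3.600e+00 -1.000e-01  6.200e+00]
 [-5.540e+02 -3.000e+00  5.000e-01  6.900e+00]]
-553.996 14.1
0.0445 0.038 [array([238.5, 302.5]), array([246.5, 292.7])]
0.0445 0.04 [array([238.3, 301.9]), array([246.3, 292. ])]
0.0467 0.038 [array([239. , 302.8]), array([247. , 292.9])]
0.0467 0.04 [array([238.8, 302.2]), array([246.9, 292.3])]
red [(array([218.7, 173.8]), array([218, 172,   2,   4,   6]))]
green [(array([213.5, 174.5]), array([209, 169,  10,  12,  85]))]
red [(array([243.6, 297.2]), array([237, 291,  14,  13,  68]))]
green [(array([235.7, 311. ]), array([228, 302,  17,  19, 171]))]
```

View pics/z2.png

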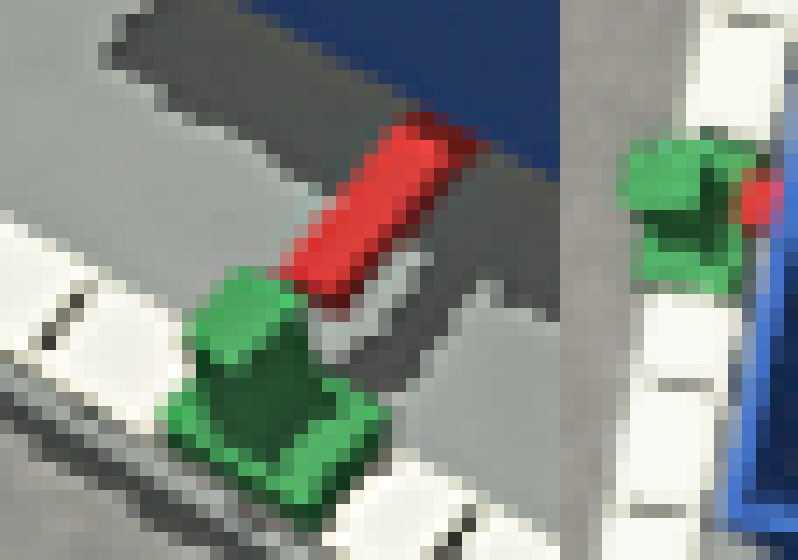

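The pointer line in the side view, (238.6,302.9) to (246.9,292.5), is within about 0.3 px of the line predicted for alignment. The top view suggests it is at most 1 mm short. I'll nudge it 4° further, release, retreat and check.

Run:
```python
from h import *
C=np.array([.4736,.2012])
wind(C,-553.996,4,v=.03)
fingers.gripper_to(1.0); p=robot.current_tool_pos()
robot.line_to([p[0],p[1],.32]); robot.pause(.3)
S=vision.grab_frame("side");T=vision.grab_frame("top")
for im,bx in((T,(190,120,225,320)),(S,(180,220,330,360))):
    for col in("red","green"): print(col,[u.round(1) for u,s in blobs(im,col,bx)])
print(robot.current_time_s(),robot.current_contact_force())
a=cv2.resize(S[283:323,217:257],None,fx=8,fy=8,interpolation=0)
b=cv2.resize(S[200:400,180:430],None,fx=1.6,fy=1.6)
cv2.imwrite("pics/f.png",np.hstack([a,b])[:,:,::-1])
```

```text
[[-558.    -2.4   -1.1    8.5]]
red [array([218.7, 173.8])]
green [array([213.5, 174.5])]
red [array([243.6, 297. ])]
green [array([235.7, 311. ])]
16.6083 [-0.37280298  0.12987215  0.44181254]
```

View pics/f.png

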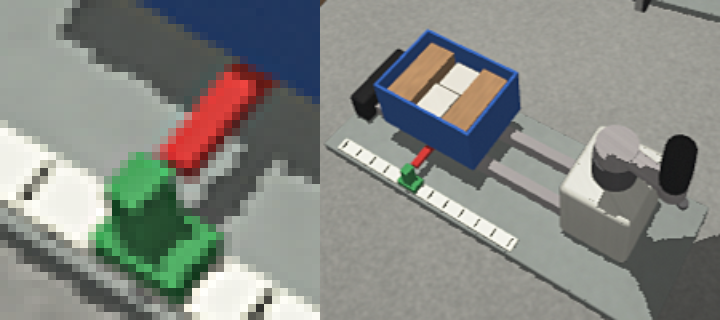

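The pointer lines up with the green tab (red centroid at side (243.6,297.0), where I expected alignment), and the gripper is clear of the shuttle.

```bash
python3 -c "
from station import workorder
print(workorder.close_job())"
```

```text
the job is handed in; nothing more can be done
None
```

I wound the blue shuttle's crank about 457° clockwise until the red pointer stood at the green mark (by my camera measurement, to within about 1 mm), let go without touching either bin, and handed the job in at about 17 s; no verdict came back.

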